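# Extend the inspection mirror beside the vial tray

### The job

Lay the telescopic inspection mirror flat in its white rest, green button up and mirror pointing out through the blue slotted end, and let go of it; then push the green button all the way in. Take the yellow pull grip and draw the rod straight out past the first stop to the second, fully extended, with the handle staying seated in the rest, and finish still gripping it there, because a spring pulls the rod back in. Leave the other things on the table where they are.

Things in the scene. Friction and masses are not known exactly. Their poses are not given: they have to be found in the camera images.
- stick: Telescopic inspection mirror, loose, about 0.24 kg, lying flat, button up. x runs along the rod to the mirror, z up; origin on the handle's underside. Black handle x -80..60 mm, 26 wide, 28 tall (z 0..28), yellow band at the rear; then a steel nose x 60..84, 16 wide, z 4..24. The rod comes out of the nose along the axis y = 0, z = 14 mm.
- stick_hold (a point): Place to lift the stick, closing across the handle (along y): x = -10, y = 0, z = 22 mm of the stick, close to its centre of mass, where the rest leaves the fingers room. 6 mm below the handle's top.
- mirror (a point): Centre of the round mirror (28 mm disc, 4 mm thick, upright, facing -y of the stick) at the rod's end: x = 155, z = 18 mm of the stick when collapsed; it is 45 mm beyond the pull grip's centre.
- button_top (a point): Centre of the top of the green button, 18 mm across, at x = 40, y = 0, z = 36 mm of the stick when out (8 mm above the handle). Pushed down (-z of the stick) it slides 6 mm at about 4 N and stays where it is left.
- stick_button (a joint): Button travel in m: 0 out, 0.006 fully in. While it is out a catch under it keeps the rod from being drawn; almost fully in it frees the rod.
- pull_grip: Yellow pull grip on the rod, the part to draw: 24 (along x) x 14 (y) x 18 mm, origin at its centre, axes as the stick. Collapsed it is at x = 110, y = 0, z = 14 mm of the stick; drawn along the stick's +x it comes to x = 210 mm at the second stop. The rod is 9 to 13 mm thick.
- stick_inner (a joint): Thin inner section, m: 0 collapsed, 0.050 at its stop. It comes out first, against a spring of 2 N (in) to 4 N (out): at its end the rod meets the first stop.
- stick_outer (a joint): Thicker outer section, m: 0 collapsed, 0.050 at its stop. It follows past the first stop, against a stronger spring, 5.5 to 7.5 N; both at 0.050 is the second stop, where the rod goes no farther. Let go, the springs draw both sections in.
- rest: White rest on a grey foot plate (200 x 80 x 10 mm), fixed. x points to the blue slotted end, where the rod comes out; origin on the table. Two cradles carry the handle, at x -76..-56 and 30..60 mm: floors at z = 34, cheeks 30 mm apart up to z = 48, then flaring to z = 60. Stop wall behind the handle at x -92..-84, top z = 52 mm. Between the cradles (x -56..30) it is open for fingers.
- rest_seat (a point): Where the stick's origin (stick) comes to lie, x = 0, y = 0, z = 34 mm of the rest; the seated stick's x axis points along the rest's x. Play: 4 mm either way along x, 2 mm across.
- rest_slot (a point): Middle of the slot for the nose in the rest's blue front wall: wall x 64..73 mm of the rest, 52 mm wide, top at z = 54 mm, slot 22 mm wide and open above. The handle's shoulder bears on this wall when the rod is drawn.
- vial_a: Bystander: loose glass vial with a purple cap, 17 mm across, 41 mm tall, standing; origin under it.
- vial_b: Bystander: another such vial.
- sanitiser: Bystander: clear bottle with blue cap, 56 mm across, 150 mm tall, standing; origin under it.
- marker: Bystander: white marker pen with blue cap, 132 mm long, 15 mm thick, lying; origin under its middle.
- logger: Bystander: white temperature logger, 85 x 55 x 18 mm, flat; origin under it.
- ice_pack: Bystander: light blue ice pack, 150 x 90 x 26 mm, flat; origin under it.
- vial_tray: Bystander: white tray full of purple-capped vials, 220 x 260 x 50 mm, fixed, axes x and y along its sides; origin under it.
There are look-alikes about, which are no part of the job. There is more than one size of the stick; the one meant has the size given above.

How it is judged:
By the outcome, as a careful person would: the job done as asked, in the order asked, and still so for the second after the job is handed in, while the arm keeps its last pose, push and grip.
It also fails if it takes over 61 s, if anything falls off the work surface, if the arm or the gripper's body presses on something with over 40 N, if the wrist force passes 120 N, or if a joint passes its speed limit or range.

### The arm

A 6-joint arm with a two-finger parallel gripper is mounted at the origin on the work surface. World frame = base frame: x ahead of the robot, y to its left, z up, the work surface at z = 0. Lengths are in m, angles in degrees, forces in N, time in s.
With the tool pointing down it reaches from about 0.4 to 0.825 m from the base axis. Payload 7 kg.
Tool frame: the origin (TCP) lies at the centre of the arm's flange, where the gripper is bolted on; the fingertips stand 178 mm ahead of it and the grasp point (between the pads) lies 159 mm ahead of it (r.tips_ahead is the z of the fingertips in the tool frame, in m); z points along the fingers, y is the line along which they close (so a half turn about z gives the same grasp; the last joint's range is limited). The gripper opens to 88 mm and grips with 3 to 60 N. Pads are 19 mm wide; open, the fingers measure 130 mm over their backs; the gripper's body (78 mm by 193 mm) begins 47 mm behind the grasp point.
Start: joints at [-47.378, 20.546, 0.682, 0, -70.136, -16.507], TCP at [0.297, -0.606, 0.405] pointing down, gripper open.
Joint ranges: [-176.03, 176.03], [-82.01, 121.73], [-58.28, 71.71], [-173.87, 95.51], [-174.79, -0.11], [-173.66, 173.66]. Speed limits (degrees/s): [136.94, 136.94, 172.46, 180, 180, 180].

### API

Orientations are given as [roll, pitch, yaw] about the fixed x, y, z axes, in that order (R = Rz(yaw) Ry(pitch) Rx(roll)).
In Python, from plant import r gives the robot as it stands. The module is installed in compiled form; this text tells all that it offers.
- The arm moves only by the shell command python3 -m pendant 'ROWS' [FORCE]. ROWS is JSON, a list that holds one entry, the list of rows, each a list of 7 numbers: the shift along the tool's x, y, z in m, then the turn, a rotation vector about the tool's x, y, z in degrees, then the gripper command: -1 is shut, 1 is fully open, values between are in proportion. A call has 1 to 5 rows; each row is the pose to reach, as a shift and turn from the pose commanded when the call began, along the tool's axes at that moment; what a row does not reach only later rows make up. A row lasts 1/10 s, in which the tool goes at most 50 mm and 8.59 degrees, less where a joint would pass 70% of its speed; a pose out of reach is approached as far as the arm can. A call with a gripper value outside its range is refused whole. The fingers move at their own pace and stop on an object; FORCE is the grip in N (left out, the last holds). Time passes only in rows, so rows that repeat a pose let the fingers close. It gives the time, the measured TCP pose, the force, the opening and the grip force at its end, in the units of the state.
- r.get_state(): the state, without advancing time (a new reading comes with each control period).
- r.capture(name): name is "scene" or "top"; returns the picture (420x560x3 uint8, red, green, blue); there is no depth.
- r.camera_params(name): a dict with "fx", "fy", "cx", "cy" (pixels), "R" (3x3) and "t" (3): a world point X has camera coordinates R X + t. Camera axes: x right, y down, z forward; pixel columns grow to the right and rows downward; lengths in m; the calibration is good to about 2 mm. A picture is of the moment at which its call begins. camera_params takes no time and is no camera call.
- r.close_job(): hands the job in; it is judged then, once.
The state is a dict: "time_s": time; "joints": joint angles; "qd": joint speeds; "joint_torque": joint torques, N m; "tcp_pos": TCP position; "eef_rot": TCP orientation; "contact_force": force on the tool from outside, world axes, zero at the start; "moment": the same for the moment, N m; "gripper_width": finger opening in m; "gripper_force": force on a finger pad.
Only numpy, scipy, OpenCV 4.12 (cv2) and the standard library are available. Lean on these libraries where they do the work, as an engineer would, in place of code of your own. Each camera call takes 0.05 s, during which the arm holds its last target. There are 200 camera calls.

## Working session

There is one attempt and no reset: what is moved stays moved. The work goes in short steps, Python scripts to look and compute and a shell command to move; the robot and the scene stay as the last step left them, time stands still between calls to the robot, and variables do not carry over. Pictures are saved under pics/ and viewed, at most 10 in all, crops included, and the job is handed in when it is done.

```bash
mkdir -p pics
cat > h.py <<'E'
import numpy as np, cv2
from plant import r
def cap(n,f,box=None,s=1):
    im=r.capture(n)[:,:,::-1]
    cv2.imwrite('pics/full_'+f,im)
    if box: im=im[box[1]:box[3],box[0]:box[2]]
    if s!=1: im=cv2.resize(im,None,fx=s,fy=s,interpolation=cv2.INTER_CUBIC)
    cv2.imwrite('pics/'+f,im)
def pix(n,u,v,z):
    c=r.camera_params(n);R=np.array(c['R']);t=np.array(c['t'])
    o=-R.T@t;d=R.T@np.array([(u-c['cx'])/c['fx'],(v-c['cy'])/c['fy'],1])
    return o+d*(z-o[2])/d[2]
def proj(n,X):
    c=r.camera_params(n);p=np.array(c['R'])@np.array(X)+np.array(c['t'])
    return c['fx']*p[0]/p[2]+c['cx'],c['fy']*p[1]/p[2]+c['cy']
E
python3 - <<'E'
from h import *
cap('scene','s1.png',s=1.4);cap('top','t1.png',s=1.4)
for n in('scene','top'):
    c=r.camera_params(n);print(n,c['fx'],-np.array(c['R']).T@np.array(c['t']),np.array(c['R']).round(2).tolist())
s=r.get_state();print(s['tcp_pos'],s['eef_rot'],s['gripper_width'],s['time_s'])
E
```

```text
scene 419.5787383031201 [ 1.2648907  -0.58623041  0.82480341] [[0.59, 0.81, 0.01], [0.52, -0.37, -0.77], [-0.62, 0.46, -0.64]]
top 539.9209176302625 [ 0.2610119  -0.0172874   1.76376605] [[-0.02, -1.0, -0.0], [-0.99, 0.02, -0.14], [0.14, -0.0, -0.99]]
[ 0.2970376  -0.60594073  0.40381211] [ 1.79913025e+02 -8.60912259e-03 -1.53892014e+02] 0.08801521245308223 0.1
```

View pics/t1.png

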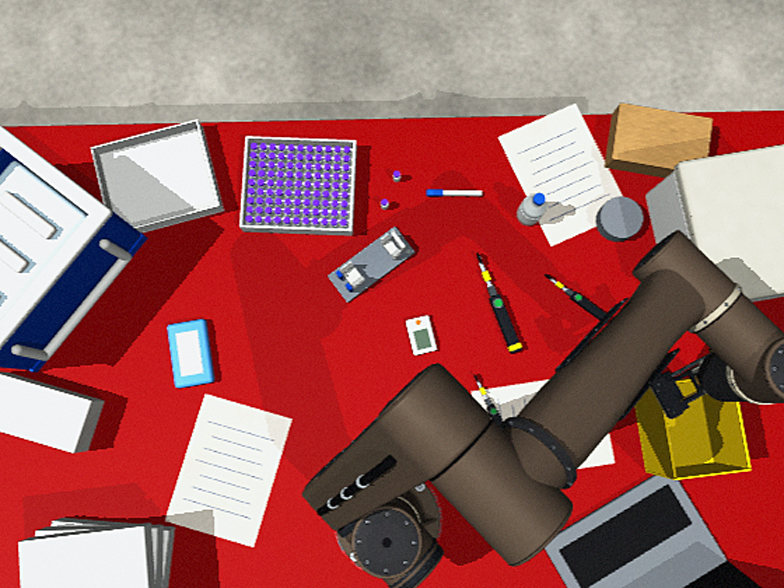

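View pics/s1.png

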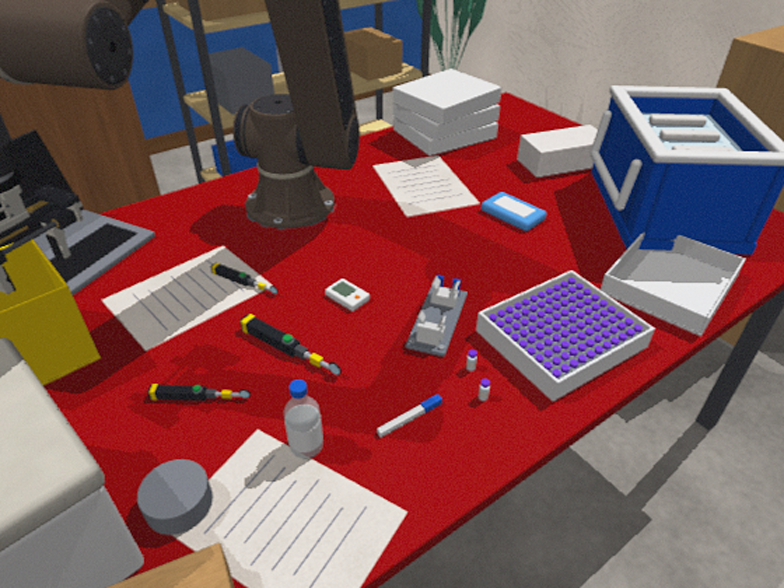

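Three candidates for the stick (t1 at 1.4×): the large one at (500,305), a smaller one at (580,295) and a small one at (487,395). The large one seems to fit the given 140 mm handle. I'll check that in a crop together with the rest at (371,265), whose blue end seems to be lower left at (350,278).

Run:
```python
from h import *
im=cv2.imread('pics/full_t1.png')[155:260,225:385]
cv2.imwrite('pics/c1.png',cv2.resize(im,None,fx=5,fy=5,interpolation=cv2.INTER_CUBIC))
```

```text
(no output)
```

View pics/c1.png

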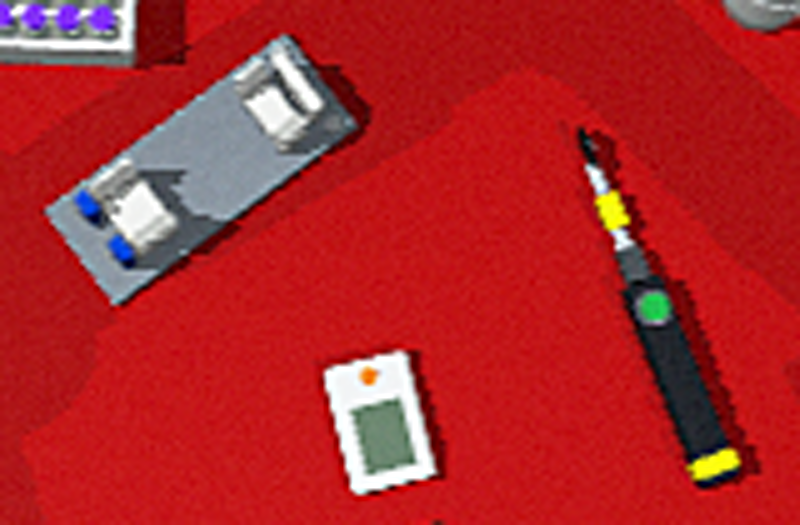

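Crop: the large stick has its rear end at (717,475), button at (654,307), grip at (612,211) and mirror at (587,145). The rest plate corners are (285,35), (357,125), (117,303) and (47,210), with the blue wall at lower left.

Run:
```python
from h import *
P=lambda u,v,z: pix('top',(u+.5)/5-.5+225,(v+.5)/5-.5+155,z)
cs=[P(u,v,.01) for u,v in((285,35),(357,125),(117,303),(47,210))]
print('plate',np.mean(cs,0),[np.linalg.norm(cs[i]-cs[(i+1)%4]) for i in range(4)])
d=(cs[2]+cs[3]-cs[0]-cs[1]);print('rest yaw',np.degrees(np.arctan2(d[1],d[0])))
ba,bb=P(88,203,.054),P(122,248,.054);print('blue tops mid',(ba+bb)/2,(ba-bb))
b=P(654,307,.036);g=P(612,211,.023);m=P(587,145,.025);e=P(714,465,.028)
for n,p in zip('bgme',(b,g,m,e)):print(n,p)
d=g-e;print('yaw',np.degrees(np.arctan2(d[1],d[0])),'b-g',np.linalg.norm((b-g)[:2]),'b-e',np.linalg.norm((b-e)[:2]))
# scene projections for check
for n,p in (('button',b),('grip',g),('platec',np.mean(cs,0)),('blue',(ba+bb)/2)):print(n,np.array(proj('scene',p))*1.4)
```

```text
plate [0.5873658  0.02620479 0.01      ] [np.float64(0.0773274822055379), np.float64(0.1975221753646277), np.float64(0.0774203717391926), np.float64(0.19620874304623917)]
rest yaw 125.72050312715164
blue tops mid [0.54289075 0.08799594 0.054     ] [0.02972205 0.02143961 0.        ]
b [ 0.4848528  -0.26455492  0.036     ]
g [ 0.55038941 -0.2415745   0.023     ]
m [ 0.59422494 -0.2266504   0.025     ]
e [ 0.38260981 -0.30006173  0.028     ]
yaw 19.21833110437305 b-g 0.06944887623224845 b-e 0.10823291047541082
button [287.7195859  334.60343253]
grip [315.85109138 354.14895658]
platec [437.37291209 314.61410638]
blue [447.69569999 276.46980048]
```

The big stick fits: button to grip measures 69.4 mm against 70. The blue wall puts the rest origin about 7 mm off the plate centre, so I'll check that against the stop wall and cradles, and compute the approach.

```bash
cat >> h.py <<'E'
from scipy.spatial.transform import Rotation as Ro
def go(pos,yaw):
    s=r.get_state();R0=Ro.from_euler('xyz',s['eef_rot'],degrees=True);R1=Ro.from_euler('xyz',[180,0,yaw],degrees=True)
    print('tcp',np.round(s['tcp_pos'],4),np.round(s['eef_rot'],2),'t',round(s['time_s'],2),'w',round(s['gripper_width'],4),'F',np.round(s['contact_force'],1),'g',round(s['gripper_force'],1))
    print('row',np.round(R0.inv().apply(np.array(pos)-s['tcp_pos']),4),np.round((R0.inv()*R1).as_rotvec(degrees=True),2))
E
python3 - <<'E'
from h import *
P=lambda u,v,z: pix('top',(u+.5)/5-.5+225,(v+.5)/5-.5+155,z)
a=np.radians(125.7);d=np.array([np.cos(a),np.sin(a)]);n=np.array([-d[1],d[0]])
for nm,u,v,z,x in(('stop',297,80,.052,-88),('frontfloor',143,213,.034,45),('rearfloor',275,115,.034,-66),('blue',105,226,.054,68.5)):
    p=P(u,v,z)[:2];print(nm,p,'origin',p-d*x/1000)
# predicted pixels in crop for origin guess
for o in((.5835,.032),(.587,.027)):
    for x,y,z in((.073,.026,.054),(.073,-.026,.054),(.064,.011,.054),(.064,-.011,.054),(-.092,0,.052),(-.084,.0,.052),(.03,0,.034),(.06,0,.034)):
        q=np.array(o)+d*x+n*y;u,v=proj('top',[*q,z]);print((x,y),round((u-225)*5+2),round((v-155)*5+2))
go([.4372,-.281,.30],-160.8)
E
```

```text
stop [ 0.63590771 -0.03736106] origin [0.58455608 0.03410229]
frontfloor [0.55385918 0.06443176] origin [0.58011853 0.027888  ]
rearfloor [ 0.61684151 -0.02268386] origin [0.57832779 0.03091365]
blue [0.54254816 0.08798737] origin [0.58252073 0.03235965]
(0.073, 0.026) 124 261
(0.073, -0.026) 76 197
(0.064, 0.011) 121 234
(0.064, -0.011) 101 207
(-0.092, 0) 305 78
(-0.084, 0.0) 295 85
(0.03, 0) 155 194
(0.06, 0) 118 222
(0.073, 0.026) 132 255
(0.073, -0.026) 84 191
(0.064, 0.011) 129 228
(0.064, -0.011) 109 201
(-0.092, 0) 313 72
(-0.084, 0.0) 303 80
(0.03, 0) 163 189
(0.06, 0) 126 216
tcp [ 0.297  -0.6059  0.4038] [ 1.7991e+02 -1.0000e-02 -1.5389e+02] t 0.1 w 0.088 F [-0.5  0.7  0.1] g 0.0
row [-0.2689  0.2299  0.1041] [ 0.09 -0.01  6.91]
```

```bash
python3 -m pendant '[[[-0.05,0.04,0,0,0,2,1],[-0.10,0.08,0,0,0,4,1],[-0.14,0.12,0,0,0,6.9,1],[-0.18,0.15,0,0,0,6.9,1],[-0.21,0.18,0,0,0,6.9,1]]]' 20 | tail -c 400
python3 - <<'E'
from h import *
go([.4372,-.281,.24],-160.8)
E
```

```text
time_s: 0.6
tcp_pos: [0.397, -0.3751, 0.4044]
eef_rot: [180.0, -0.0, -160.8]
contact_force: [1.9, 0.6, 1.2]
gripper_width: 0.0874
gripper_force: 0.0
tcp [ 0.397  -0.3751  0.4044] [ 1.7998e+02 -1.0000e-02 -1.6081e+02] t 0.6 w 0.0874 F [1.9 0.6 1.2] g 0.0
row [-0.0689  0.0756  0.1644] [ 0.02 -0.01 -0.01]
```

```bash
python3 -m pendant '[[[-0.03,0.03,0.03,0,0,0,1],[-0.05,0.055,0.06,0,0,0,1],[-0.069,0.0756,0.095,0,0,0,1],[-0.069,0.0756,0.13,0,0,0,1],[-0.069,0.0756,0.164,0,0,0,1]]]' >/dev/null
python3 - <<'E'
from h import *
cap('scene','s2.png',(150,205,270,290),6)
go([.4372,-.281,.181],-160.8)
for x,z in((-.01,.028),(.04,.036),(.11,.023),(-.08,.028),(.06,.028)):
    q=np.array([.4468,-.2777])+x*np.array([.944,.329]);u,v=proj('scene',[*q,z]);print(x,round((u-150)*6+3),round((v-205)*6+3))
E
```

```text
tcp [ 0.435  -0.2814  0.2342] [ 179.71   -0.32 -160.79] t 1.15 w 0.0878 F [-1.6  0.6 -4.9] g 0.0
row [-0.0025 -0.0006  0.0532] [ 0.29 -0.32  0.01]
-0.01 257 176
0.04 336 207
0.11 457 291
-0.08 149 118
0.06 371 237
```

View pics/s2.png

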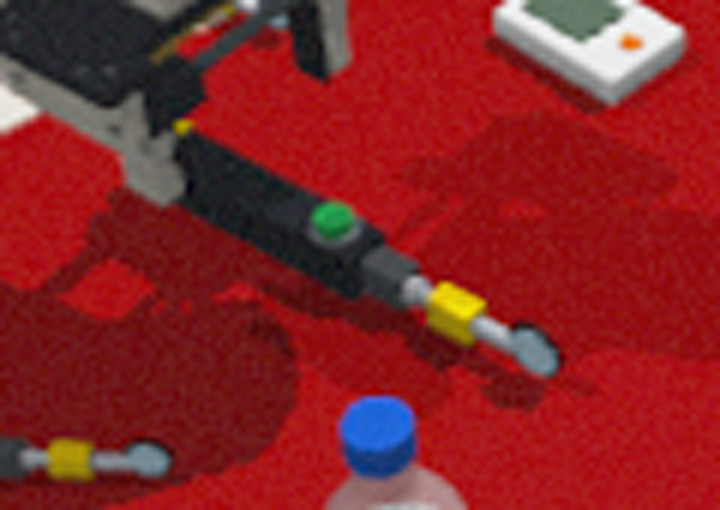

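The crop shows the fingers straddling the handle. The button at (333,217) and grip at (458,299) lie within about 3 mm of the prediction, so I descend.

```bash
python3 -m pendant '[[[-0.003,0,0.015,0,0,0,1],[-0.003,0,0.03,0,0,0,1],[-0.003,0,0.043,0,0,0,1],[-0.003,0,0.053,0,0,0,1],[-0.003,0,0.053,0,0,0,1]]]' ; python3 -m pendant '[[[0,0,0,0,0,0,-0.6],[0,0,0,0,0,0,-0.6],[0,0,0,0,0,0,-0.6],[0,0,0,0,0,0,-0.6],[0,0,0,0,0,0,-0.6]]]' 25
python3 - <<'E'
from h import *
go([.4372,-.281,.181],-160.8)
E
```

```text
time_s: 1.65
tcp_pos: [0.4393, -0.2819, 0.1869]
eef_rot: [179.9, -0.1, -160.8]
contact_force: [0.4, 0.5, 1.5]
gripper_width: 0.0871
gripper_force: 0.0
time_s: 2.15
tcp_pos: [0.4398, -0.2818, 0.188]
eef_rot: [-180.0, 0.0, -160.8]
contact_force: [-0.5, 0.2, 0.4]
gripper_width: 0.0533
gripper_force: 0.0
tcp [ 0.4398 -0.2818  0.188 ] [-1.7998e+02  3.0000e-02 -1.6078e+02] t 2.15 w 0.0533 F [-0.5  0.2  0.4] g 0.0
row [0.0022 0.0017 0.007 ] [-0.02  0.03  0.02]
```

```bash
python3 -m pendant '[[[0.002,0,0.004,0,0,0,-0.5],[0.002,0,0.0065,0,0,0,-0.7],[0.002,0,0.0065,0,0,0,-1],[0.002,0,0.0065,0,0,0,-1],[0.002,0,0.0065,0,0,0,-1]]]' 25; python3 -m pendant '[[[0,0,0,0,0,0,-1],[0,0,0,0,0,0,-1],[0,0,0,0,0,0,-1]]]' 25
python3 - <<'E'
from h import *
go([.4372,-.281,.181],-160.8)
E
```

```text
time_s: 2.65
tcp_pos: [0.4377, -0.2824, 0.1809]
eef_rot: [180.0, -0.0, -160.8]
contact_force: [-0.8, 0.3, -2.5]
gripper_width: 0.0254
gripper_force: 25.0
time_s: 2.95
tcp_pos: [0.4378, -0.2825, 0.1811]
eef_rot: [180.0, -0.0, -160.8]
contact_force: [-0.3, -0.3, -2.3]
gripper_width: 0.0256
gripper_force: 25.0
tcp [ 0.4378 -0.2825  0.1811] [ 1.7999e+02 -1.0000e-02 -1.6079e+02] t 2.95 w 0.0256 F [-0.3 -0.3 -2.3] g 25.0
row [0.0001 0.0016 0.0001] [ 0.01 -0.01  0.01]
```

```bash
python3 -m pendant '[[[0,0,-0.03,0,0,0,-1],[0,0,-0.07,0,0,0,-1],[0,0,-0.11,0,0,0,-1],[0,0,-0.15,0,0,0,-1],[0,0,-0.19,0,0,0,-1]]]' 40
python3 - <<'E'
from h import *
go([.5883,.0239,.371],-54.3)
E
```

```text
time_s: 3.45
tcp_pos: [0.4374, -0.2823, 0.3729]
eef_rot: [180.0, 0.0, -160.8]
contact_force: [0.6, -0.7, -3.2]
gripper_width: 0.0255
gripper_force: 40.0
tcp [ 0.4374 -0.2823  0.3729] [ 1.7999e+02  1.0000e-02 -1.6079e+02] t 3.45 w 0.0255 F [ 0.6 -0.7 -3.2] g 40.0
row [-0.2433  0.2395  0.002 ] [-0.0000e+00  1.0000e-02 -1.0649e+02]
```

```bash
python3 -m pendant '[[[-0.02,0.02,0,0,0,-8,-1],[-0.05,0.05,0,0,0,-16,-1],[-0.08,0.08,0,0,0,-24,-1],[-0.11,0.11,0,0,0,-32,-1],[-0.14,0.14,0,0,0,-40,-1]]]'
python3 - <<'E'
from h import *
go([.5883,.0239,.371],-54.3)
E
```

```text
time_s: 3.95
tcp_pos: [0.5242, -0.1026, 0.3713]
eef_rot: [-180.0, 0.0, -120.5]
contact_force: [0.8, -0.6, -2.3]
gripper_width: 0.0258
gripper_force: 40.0
tcp [ 0.5242 -0.1026  0.3713] [-1.7999e+02  2.0000e-02 -1.2047e+02] t 3.95 w 0.0258 F [ 0.8 -0.6 -2.3] g 40.0
row [-0.1415  0.0089  0.0004] [-2.000e-02  1.000e-02 -6.617e+01]
```

```bash
python3 -m pendant '[[[-0.03,0.002,0,0,0,-8,-1],[-0.06,0.004,0,0,0,-16,-1],[-0.09,0.006,0,0,0,-24,-1],[-0.12,0.008,0,0,0,-32,-1],[-0.141,0.009,0,0,0,-40,-1]]]' >/dev/null
python3 -m pendant '[[[0,0,0,0,0,-8,-1],[0,0,0,0,0,-16,-1],[0,0,0,0,0,-24,-1],[0,0,0,0,0,-26.2,-1],[0,0,0,0,0,-26.2,-1]]]' >/dev/null
python3 - <<'E'
from h import *
go([.5883,.0239,.25],-54.3)
E
```

```text
tcp [0.5883 0.0216 0.3709] [ 1.7998e+02  1.0000e-02 -5.4560e+01] t 4.95 w 0.0257 F [ 0.5  0.3 -2.7] g 40.0
row [-0.0019 -0.0014  0.1209] [ 0.02  0.01 -0.26]
```

```bash
python3 -m pendant '[[[-0.002,-0.0014,0.03,0,0,-0.26,-1],[-0.002,-0.0014,0.06,0,0,-0.26,-1],[-0.002,-0.0014,0.09,0,0,-0.26,-1],[-0.002,-0.0014,0.116,0,0,-0.26,-1],[-0.002,-0.0014,0.116,0,0,-0.26,-1]]]' >/dev/null
python3 - <<'E'
from h import *
cap('scene','s3.png',(265,160,365,260),6)
cap('top','t3.png')
go([.5883,.0239,.215],-54.3)
a=np.radians(125.7);d=np.array([np.cos(a),np.sin(a)]);n=np.array([-d[1],d[0]])
for o in ((.5825,.032),):
  for nm,x,y,z in(('wallL-out',.073,.026,.054),('wallR-out',.073,-.026,.054),('slotL',.073,.011,.054),('slotR',.073,-.011,.054),('stop L',-.092,.02,.052),('plate c',-.1,-.04,.01)):
    q=np.array(o)+d*x+n*y;print(nm,[(round((u-265)*6+3),round((v-160)*6+3)) for u,v in [proj('scene',[*q,z])]],np.round(proj('top',[*q,z]),1))
s=r.get_state();t=np.array(s['tcp_pos']);o=t[:2]+.01*d;zb=t[2]-.181
for nm,x,z in(('button',.04,.036),('grip top',.11,.023),('mirror',.155,.018),('rear top',-.08,.028)):
    q=o+d*x;u,v=proj('scene',[*q,zb+z]);print(nm,round((u-265)*6+3),round((v-160)*6+3))
E
```

```text
tcp [0.5887 0.024  0.2555] [ 1.7995e+02 -1.0000e-02 -5.4360e+01] t 5.55 w 0.0255 F [ 0.6  0.4 -2.1] g 40.0
row [-0.0002  0.0003  0.0405] [ 0.05 -0.01 -0.06]
wallL-out [(282, 212)] [249.4 207. ]
wallR-out [(384, 233)] [239.8 194.3]
slotL [(311, 218)] [246.6 203.3]
slotR [(354, 227)] [242.5 197.9]
stop L [(200, 431)] [289.4 175.3]
plate c [(319, 539)] [280.2 162.4]
button 324 169
grip top 357 110
mirror 378 70
rear top 256 339
```

View pics/s3.png

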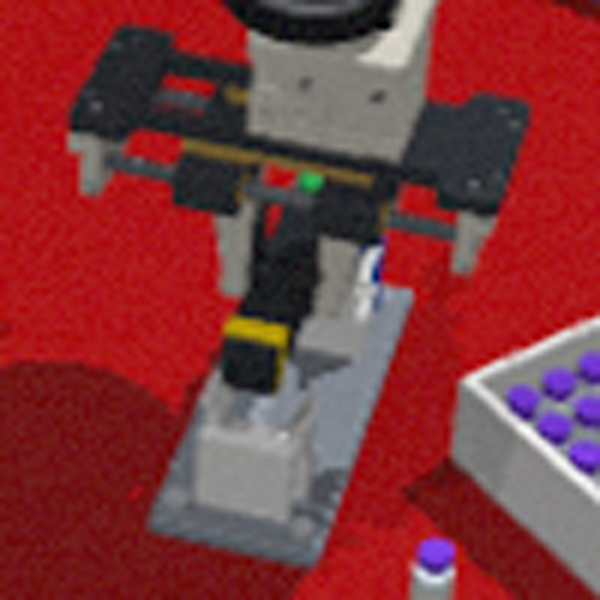

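The scene crop shows the stick above the rest, with its yellow rear at (257,340) and the stop wall at (250,470). I'll overlay the predicted outlines on a closer crop to judge the fit.

Run:
```python
from h import *
im=cv2.imread('pics/full_s3.png');x0,y0,S=285,195,11
im=cv2.resize(im[y0:y0+70//1-16,x0:x0+62],None,fx=S,fy=S,interpolation=cv2.INTER_CUBIC)
a=np.radians(125.7);d=np.array([np.cos(a),np.sin(a)]);n=np.array([-d[1],d[0]])
def L(o,pts,zb,col):
    P=[]
    for x,y,z in pts:
        u,v=proj('scene',[*(np.array(o)+d*x/1000+n*y/1000),zb+z/1000]);P.append([(u-x0+.5)*S,(v-y0+.5)*S])
    cv2.polylines(im,[np.int32(P)],False,col,1)
o=(.5825,.032)
L(o,[(-92,-26,52),(-92,26,52),(-92,26,10),(-92,-26,10),(-92,-26,52)],0,(0,255,0))
L(o,[(-84,-26,52),(-84,26,52)],0,(0,255,0))
L(o,[(100,-40,10),(-107,-40,10),(-107,40,10),(100,40,10)],0,(255,255,0))
t=np.array(r.get_state()['tcp_pos']);so=t[:2]+.01*d
L(so,[(0,-13,28),(-80,-13,28),(-80,13,28),(0,13,28)],t[2]-.181,(255,0,255))
L(so,[(-80,-13,28),(-80,-13,0),(-80,13,0),(-80,13,28)],t[2]-.181,(255,0,255))
cv2.imwrite('pics/o3.png',im)
```

```text
(no output)
```

View pics/o3.png

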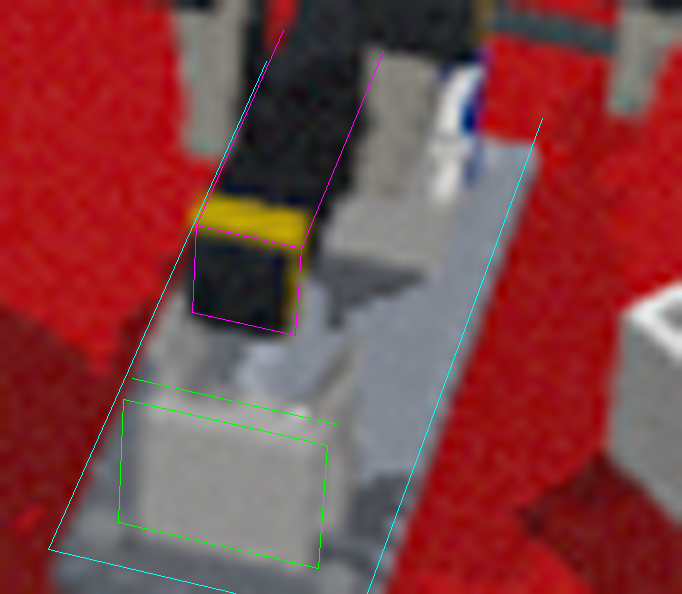

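The rear of the stick fits the pose from the hand. The rest sits about 1–2 mm to the right of my estimate and slightly nearer the camera. I'll shift x +1.4 mm, y −1.4 mm and go down gently while watching the force.

```bash
python3 -m pendant '[[[0.0014,-0.0014,0.006,0,0,0,-1],[0.0014,-0.0014,0.012,0,0,0,-1],[0.0014,-0.0014,0.018,0,0,0,-1],[0.0014,-0.0014,0.024,0,0,0,-1],[0.0014,-0.0014,0.024,0,0,0,-1]]]'  15
python3 -m pendant '[[[0,0,0.003,0,0,0,-1],[0,0,0.005,0,0,0,-1],[0,0,0.007,0,0,0,-1],[0,0,0.009,0,0,0,-1],[0,0,0.009,0,0,0,-1]]]'
python3 - <<'E'
from h import *
s=r.get_state();print(s['moment'])
go([.5883,.0239,.215],-54.3)
E
```

```text
time_s: 6.05
tcp_pos: [0.59, 0.0235, 0.2302]
eef_rot: [179.9, 0.0, -54.3]
contact_force: [-0.3, -0.1, -1.7]
gripper_width: 0.0258
gripper_force: 15.0
time_s: 6.55
tcp_pos: [0.5903, 0.0236, 0.2219]
eef_rot: [180.0, 0.0, -54.3]
contact_force: [-0.0, 0.3, -2.5]
gripper_width: 0.0259
gripper_force: 15.0
[-0.11659581  0.0825515  -0.00127822]
tcp [0.5903 0.0236 0.2219] [ 1.7998e+02  1.0000e-02 -5.4330e+01] t 6.55 w 0.0259 F [-0.   0.3 -2.5] g 15.0
row [-0.0014  0.0014  0.0069] [ 0.02  0.01 -0.03]
```

```bash
python3 -m pendant '[[[0,0,0.002,0,0,0,-1],[0,0,0.004,0,0,0,-1],[0,0,0.006,0,0,0,-1],[0,0,0.0065,0,0,0,-1],[0,0,0.0065,0,0,0,-1]]]'
python3 - <<'E'
from h import *
cap('scene','s4.png',(265,160,365,260),6)
go([.5883,.0239,.215],-54.3)
E
```

```text
time_s: 7.05
tcp_pos: [0.5903, 0.0237, 0.2155]
eef_rot: [180.0, 0.0, -54.3]
contact_force: [-0.4, 0.1, -2.0]
gripper_width: 0.0261
gripper_force: 15.0
tcp [0.5904 0.0237 0.2156] [179.99   0.   -54.32] t 7.1 w 0.0262 F [-0.1  0.  -2.5] g 15.0
row [-0.0014  0.0016  0.0006] [ 0.01  0.   -0.02]
```

View pics/s4.png

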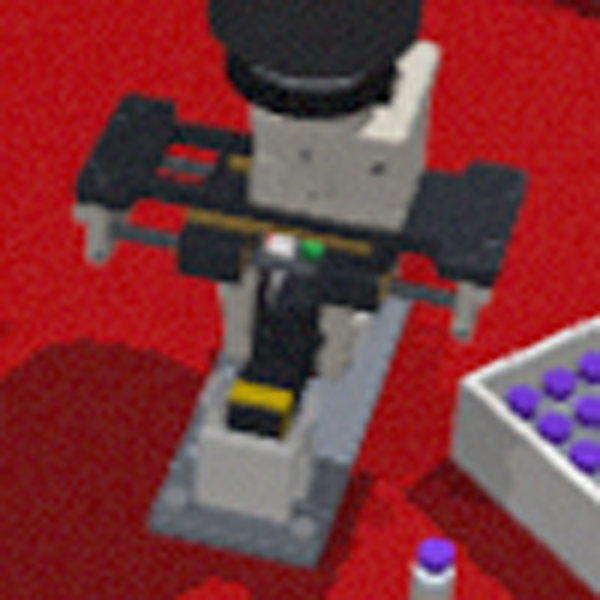

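The handle is between the rear cheeks at (258,405), clear of the stop wall. I'll settle it the last millimetre, let go and rise.

```bash
python3 -m pendant '[[[0,0,0.001,0,0,0,-1],[0,0,0.0015,0,0,0,-1],[0,0,0.0015,0,0,0,-1]]]'; python3 -m pendant '[[[0,0,0,0,0,0,-0.2],[0,0,0,0,0,0,0],[0,0,0,0,0,0,0.2],[0,0,0,0,0,0,0.2],[0,0,0,0,0,0,0.2]]]'
python3 -m pendant '[[[0,0,-0.02,0,0,0,0.2],[0,0,-0.05,0,0,0,0],[0,0,-0.08,0,0,0,-1],[0,0,-0.08,0,0,0,-1],[0,0,-0.08,0,0,0,-1]]]'
python3 - <<'E'
from h import *
# move forward 50mm to above button
go(np.array(r.get_state()['tcp_pos'])+np.array([-.584*.05,.812*.05,0]),-54.3)
E
```

```text
time_s: 7.4
tcp_pos: [0.5905, 0.0237, 0.2148]
eef_rot: [-180.0, -0.0, -54.3]
contact_force: [-1.7, 0.3, 4.3]
gripper_width: 0.0259
gripper_force: 15.0
time_s: 7.9
tcp_pos: [0.5904, 0.0237, 0.2141]
eef_rot: [180.0, 0.0, -54.3]
contact_force: [-0.4, 0.2, 0.4]
gripper_width: 0.0519
gripper_force: 0.0
time_s: 8.4
tcp_pos: [0.5904, 0.0237, 0.2949]
eef_rot: [-179.9, -0.0, -54.3]
contact_force: [-1.1, -0.8, -0.5]
gripper_width: 0.026
gripper_force: 0.0
tcp [0.5904 0.0237 0.2949] [-1.7989e+02 -2.0000e-02 -5.4330e+01] t 8.4 w 0.026 F [-1.1 -0.8 -0.5] g 0.0
row [-0.05    0.0001 -0.    ] [-0.11 -0.02 -0.03]
```

```bash
python3 -m pendant '[[[-0.03,0,0,0,0,0,-1],[-0.051,0,0,0,0,0,-1],[-0.051,0,0.02,0,0,0,-1],[-0.051,0,0.035,0,0,0,-1],[-0.051,0,0.042,0,0,0,-1]]]'
python3 -m pendant '[[[0,0,0.002,0,0,0,-1],[0,0,0.004,0,0,0,-1],[0,0,0.006,0,0,0,-1],[0,0,0.007,0,0,0,-1],[0,0,0.007,0,0,0,-1]]]'
python3 -m pendant '[[[0,0,0.001,0,0,0,-1],[0,0,0.002,0,0,0,-1],[0,0,0.003,0,0,0,-1],[0,0,0.003,0,0,0,-1]]]'
```

```text
time_s: 8.9
tcp_pos: [0.5596, 0.0649, 0.2498]
eef_rot: [179.8, 0.1, -54.3]
contact_force: [-0.4, 0.1, 0.1]
gripper_width: 0.0005
gripper_force: 0.0
time_s: 9.4
tcp_pos: [0.5607, 0.065, 0.2454]
eef_rot: [-180.0, -0.0, -54.3]
contact_force: [0.3, 0.3, -0.4]
gripper_width: 0.0003
gripper_force: 0.0
time_s: 9.8
tcp_pos: [0.5609, 0.0652, 0.2424]
eef_rot: [-180.0, -0.0, -54.3]
contact_force: [0.6, -0.4, 3.6]
gripper_width: 0.0006
gripper_force: 1.8
```

```bash
for i in 1; do python3 -m pendant '[[[0,0,0.001,0,0,0,-1],[0,0,0.002,0,0,0,-1],[0,0,0.002,0,0,0,-1]]]' | grep -v rot; python3 -m pendant '[[[0,0,0.001,0,0,0,-1],[0,0,0.002,0,0,0,-1],[0,0,0.002,0,0,0,-1]]]' | grep -v rot; done
```

```text
time_s: 10.1
tcp_pos: [0.561, 0.0652, 0.2421]
contact_force: [-6.3, 0.1, 20.6]
gripper_width: 0.0004
gripper_force: 10.1
time_s: 10.4
tcp_pos: [0.5609, 0.0653, 0.2419]
contact_force: [-13.1, 0.6, 35.7]
gripper_width: 0.0005
gripper_force: 18.1
```

The hard stop at TCP z 0.242 equals the button's bottomed height. I'll rise and check by eye.

```bash
python3 -m pendant '[[[0,0,-0.02,0,0,0,-1],[0,0,-0.06,0,0,0,-1],[0.03,0,-0.10,0,0,0,-1],[0.07,0,-0.12,0,0,0,-1],[0.11,0,-0.12,0,0,0,0]]]'|grep pos
python3 - <<'E'
from h import *
x0,y0=285,165
cap('scene','s5.png',(x0,y0,x0+70,y0+75),8)
cap('top','t5.png')
a=np.radians(125.7);d=np.array([np.cos(a),np.sin(a)])
so=np.array([.5904,.0237])+.01*d
for nm,x,z in(('button in',.04,.030),('button out',.04,.036),('grip top',.11,.023),('mirror',.155,.018),('rear top',-.08,.028)):
    u,v=proj('scene',[*(so+d*x),.034+z]);print(nm,round((u-x0+.5)*8),round((v-y0+.5)*8))
go([.5904-.584*.12,.0237+.812*.12,.207],-54.3)
E
```

```text
tcp_pos: [0.6263, -0.0247, 0.3625]
button in 267 291
button out 268 278
grip top 311 196
mirror 338 141
rear top 178 506
tcp [ 0.6267 -0.0271  0.3583] [-1.7993e+02 -5.0000e-02 -5.4490e+01] t 11.0 w 0.0112 F [-1.4  1.2 -1.3] g 0.0
row [-0.1826  0.0006  0.1511] [-0.07 -0.05 -0.19]
```

View pics/s5.png

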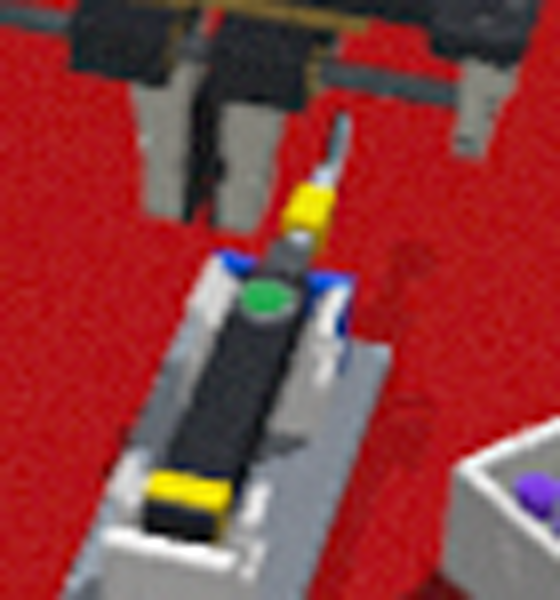

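The button is flush at (267,297), the stick is seated, and the grip is at (310,200), within about 1 mm of the prediction. I move over the grip, open.

```bash
python3 -m pendant '[[[-0.04,0,0,0,0,0,1],[-0.08,0,0,0,0,0,1],[-0.12,0,0,0,0,0,1],[-0.16,0,0,0,0,0,1],[-0.172,0,0.02,0,0,-0.1,1]]]'|grep pos
python3 -m pendant '[[[0,0,0.03,0,0,0,1],[0,0,0.06,0,0,0,1],[0,0,0.08,0,0,0,1],[0,0,0.08,0,0,0,0.2],[0,0,0.08,0,0,0,0.2]]]'
python3 - <<'E'
from h import *
go([.521,.1205,.207],-54.3)
E
```

```text
tcp_pos: [0.5233, 0.118, 0.34]
time_s: 12.0
tcp_pos: [0.5245, 0.1156, 0.2582]
eef_rot: [179.9, -0.0, -54.2]
contact_force: [-0.3, 0.7, -0.4]
gripper_width: 0.0692
gripper_force: 0.0
tcp [0.5245 0.1156 0.2582] [ 1.7995e+02 -1.0000e-02 -5.4210e+01] t 12.0 w 0.0692 F [-0.3  0.7 -0.4] g 0.0
row [-0.006  -0.      0.0512] [ 0.05 -0.01  0.09]
```

```bash
python3 -m pendant '[[[-0.006,0,0.02,0,0,0,0.2],[-0.006,0,0.04,0,0,0,0.2],[-0.006,0,0.051,0,0,0,0.2],[-0.006,0,0.051,0,0,0,-0.4],[-0.006,0,0.051,0,0,0,-0.4]]]'
python3 -m pendant '[[[0,0,0,0,0,0,-1],[0,0,0,0,0,0,-1],[0,0,0,0,0,0,-1],[0,0,0,0,0,0,-1],[0,0,0,0,0,0,-1]]]' 35
python3 - <<'E'
from h import *
go([.521,.1205,.207],-54.3)
E
```

```text
time_s: 12.5
tcp_pos: [0.5215, 0.1205, 0.2081]
eef_rot: [-179.9, -0.0, -54.2]
contact_force: [-0.4, 0.3, 0.8]
gripper_width: 0.0416
gripper_force: 0.0
time_s: 13.0
tcp_pos: [0.5211, 0.1204, 0.2075]
eef_rot: [-180.0, -0.0, -54.2]
contact_force: [-1.1, -0.0, 3.4]
gripper_width: 0.0136
gripper_force: 35.0
tcp [0.5211 0.1204 0.2075] [-1.7997e+02 -1.0000e-02 -5.4220e+01] t 13.0 w 0.0136 F [-1.1 -0.   3.4] g 35.0
row [-0.0001 -0.      0.0005] [-0.03 -0.01  0.08]
```

The grip is held (13.6 mm). Now I draw along tool −x.

```bash
python3 -m pendant '[[[-0.004,0,0,0,0,0,-1],[-0.010,0,0,0,0,0,-1],[-0.016,0,0,0,0,0,-1],[-0.022,0,0,0,0,0,-1],[-0.022,0,0,0,0,0,-1]]]'
python3 - <<'E'
from h import *
s=r.get_state();a=np.radians(125.7);d=np.array([np.cos(a),np.sin(a)]);n=np.array([-d[1],d[0]])
F=np.array(s['contact_force'])[:2];p=np.array(s['tcp_pos'])[:2]-[.5211,.1204];print(p@d,p@n,F@d,F@n)
E
```

```text
time_s: 13.5
tcp_pos: [0.5078, 0.1389, 0.2073]
eef_rot: [-180.0, -0.0, -54.2]
contact_force: [1.7, -2.8, 3.0]
gripper_width: 0.0142
gripper_force: 35.0
0.022770932278871798 6.864636625246216e-05 -3.2745047759140826 0.22166585401945804
```

```bash
python3 -m pendant '[[[-0.008,0,0,0,0,0,-1],[-0.016,0,0,0,0,0,-1],[-0.024,0,0,0,0,0,-1],[-0.032,0,0,0,0,0,-1],[-0.04,0,0,0,0,0,-1]]]'|grep -E 'force|pos'
python3 -m pendant '[[[-0.008,0,0,0,0,0,-1],[-0.016,0,0,0,0,0,-1],[-0.024,0,0,0,0,0,-1],[-0.028,0,0,0,0,0,-1],[-0.028,0,0,0,0,0,-1]]]' |grep -E 'force|pos'
python3 - <<'E'
from h import *
s=r.get_state();a=np.radians(125.7);d=np.array([np.cos(a),np.sin(a)]);n=np.array([-d[1],d[0]])
F=np.array(s['contact_force'])[:2];p=np.array(s['tcp_pos'])[:2]-[.5211,.1204];print(p@d,p@n,F@d,F@n)
E
```

```text
tcp_pos: [0.4843, 0.1711, 0.2071]
contact_force: [4.6, -4.5, 1.5]
gripper_force: 35.0
tcp_pos: [0.4679, 0.1937, 0.2071]
contact_force: [4.5, -5.6, 0.6]
gripper_force: 35.0
0.09057740643671833 0.000472574211123566 -7.184511492338353 -0.41070639509421575
```

```bash
python3 -m pendant '[[[-0.003,0,0,0,0,0,-1],[-0.006,0,0,0,0,0,-1],[-0.009,0,0,0,0,0,-1],[-0.010,0,0,0,0,0,-1],[-0.010,0,0,0,0,0,-1]]]'|grep -E 'force|pos'
cat > q.py <<'E'
from h import *
s=r.get_state();a=np.radians(125.7);d=np.array([np.cos(a),np.sin(a)]);n=np.array([-d[1],d[0]])
F=np.array(s['contact_force'])[:2];p=np.array(s['tcp_pos'])[:2]-[.5211,.1204];print(p@d,p@n,F@d,F@n,s['contact_force'][2])
E
python3 q.py
python3 -m pendant '[[[-0.001,0,0,0,0,0,-1],[-0.002,0,0,0,0,0,-1],[-0.003,0,0,0,0,0,-1],[-0.003,0,0,0,0,0,-1]]]' >/dev/null; python3 q.py
```

```text
tcp_pos: [0.4622, 0.2015, 0.207]
contact_force: [4.6, -5.1, 0.5]
gripper_force: 35.0
0.10020194456943159 0.0005493482822881049 -6.833567781158723 -0.8136230653413298 0.5388493371529435
0.10310878721269667 0.0005752738486436597 -6.339312604847213 -0.6513649049168463 1.1855723482286757
```

```bash
python3 -m pendant '[[[-0.001,0,0,0,0,0,-1],[-0.002,0,0,0,0,0,-1],[-0.002,0,0,0,0,0,-1],[-0.002,0,0,0,0,0,-1]]]' >/dev/null; python3 q.py
python3 - <<'E'
from h import *
x0,y0=280,145
cap('scene','s6.png',(x0,y0,x0+80,y0+95),6)
E
```

```text
0.10505942100726123 0.000593790275600147 -7.673243798016762 -1.600417743334821 0.3459974831957547
```

View pics/s6.png

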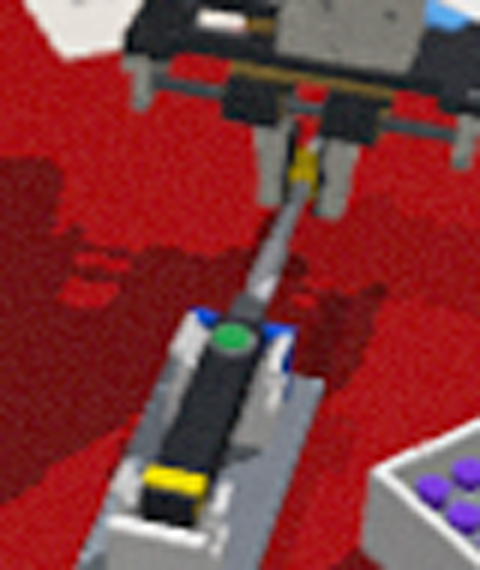

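The handle is seated and the grip at (303,170) is between the pads, with the rod long. The force is still spring only, so I creep on to the hard stop.

```bash
python3 -m pendant '[[[-0.001,0,0,0,0,0,-1],[-0.0015,0,0,0,0,0,-1],[-0.0015,0,0,0,0,0,-1],[-0.0015,0,0,0,0,0,-1]]]' >/dev/null; python3 q.py;python3 -m pendant '[[[-0.001,0,0,0,0,0,-1],[-0.0015,0,0,0,0,0,-1],[-0.0015,0,0,0,0,0,-1],[-0.0015,0,0,0,0,0,-1]]]' >/dev/null; python3 q.py
```

```text
0.10566696385885115 0.0007819793020017653 -16.154348074369178 -1.589473558291465 0.3062852517950038
0.10615273561361535 0.0010013057260488732 -25.841898268747837 -3.4432431268776895 -0.7198665505549076
```

Stop met: the force rises sharply at 105.5 mm, as expected with the play. I ease the pull to a moderate level, firm the grip, check that it is steady and hand in.

```bash
python3 -m pendant '[[[0.0008,0,0,0,0,0,-1],[0.0008,0,0,0,0,0,-1],[0.0008,0,0,0,0,0,-1]]]' 50 |grep -E 'time|width|grip'; python3 q.py;python3 -m pendant '[[[0,0,0,0,0,0,-1],[0,0,0,0,0,0,-1],[0,0,0,0,0,0,-1],[0,0,0,0,0,0,-1],[0,0,0,0,0,0,-1]]]' |grep -E 'time|width|grip'; python3 q.py
python3 - <<'E'
from h import *
cap('scene','s7.png',s=1.4)
E
```

```text
time_s: 16.95
gripper_width: 0.0137
gripper_force: 50.0
0.10587408437637046 0.0008845209578064878 -20.882289356951894 -3.5166035959050896 -1.3795598853108797
time_s: 17.45
gripper_width: 0.0136
gripper_force: 50.0
0.10588378503426586 0.0008742891861509989 -20.52126791827361 -2.2764563955020907 -0.13538187531474768
```

View pics/s7.png

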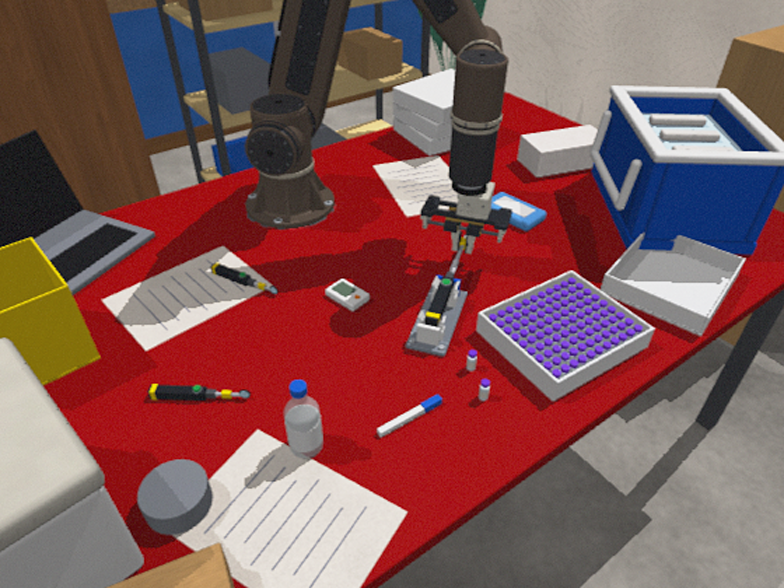

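Everything else stands where it was. The handle is seated at (437,305), and the rod is drawn and held steadily at (462,245).

```bash
python3 -c "
from plant import r
print(r.close_job())"
```

```text
the job is handed in; nothing more can be done
None
```

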